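# Fetch the moisture tin from behind the sample jars and weigh it

## Task

The little round aluminium moisture tin is boxed in at the back of the wire caddy, behind the tall glass jar and the square steel canister. Stand the jar and the canister on the white drying tray to clear the way, set the tin in the middle of the balance pan, then put the jar and the canister back in the caddy, each on the spot where it stood. Keep all three upright, set them down rather than drop them, and leave the data logger, the label roll and the scoop alone.

Things in the scene. Friction and masses are not known exactly. Their poses are not given: they have to be found in the camera images.
- caddy: stainless wire caddy, fixed, 180 (its x) by 190 (its y) mm. Origin: centre of its underside; x to its back, z up. Base plate 4 mm thick: things in it stand at z = 4 mm. Wire rails 89 mm high along the sides (y = +-92) and back (x = +87); at the front (x = -87) only a wire 15 mm high. Jar and canister stand side by side in front, 96 mm apart, the tin behind the gap between them
- jar: tall round sample jar of clear glass with orange dried slices inside and a steel lid, 60 mm in diameter, 150 mm high in all (straight glass up to 128 mm, lid 52 mm wide), about 0.35 kg. Origin: centre of its underside, z up along its axis
- canister: tall square canister of bare steel with a black lid, 56 by 56 mm, 130 mm high (steel up to 112 mm), about 0.35 kg; like the jar, best gripped near its top, not deep in the gripper. Origin: centre of its underside; x and y square to its sides, z up. It stands nearly square to the caddy
- tin: low round lidded moisture tin of aluminium, 50 mm in diameter, 32 mm high, about 0.09 kg. Origin: centre of its underside, z up along its axis. It stands only 2 to 25 mm from the jar and the canister, so that the gripper's body has no room to come down over it while they stand there
- pan (a point): centre of the top face of the balance's round steel pan, 120 mm in diameter, 74 mm above the table. The white bench balance, 260 by 190 mm, is fixed; its display end lies to -x of this frame and nothing on it is higher than the pan. It stands left or right of the caddy, the tray on the other side
- tray: small white plastic drying tray with slotted rims, fixed, 260 (its x) by 190 (its y) mm outside, empty. Origin: centre of its underside, on the table, z up. Floor 5 mm thick: things on it stand at z = 5 mm. Rim 5 mm thick, 30 mm high, corner lugs to 38 mm. The flat floor, 250 by 180 mm, takes both jar and canister, for example 55 mm either side of the centre along x
- logger: bystander, to be left alone: grey temperature logger, a flat box 62 by 42 by 20 mm, lying loose on the table in front of the caddy. Origin: centre of its underside
- label_roll: bystander, to be left alone: roll of white paper labels, ring 60 mm in diameter with a 25 mm hole, 28 mm high, lying loose on the table in front of the caddy. Origin: centre of its underside
- scoop: bystander, to be left alone: steel hand scoop, 220 mm long, up to 30 mm high, lying loose on the table behind the caddy. Origin: on its underside near the middle; x points along it to the blade

How it is judged:
By the outcome, as a careful person would: the job done as asked, in the order asked, and still so for the second after the job is handed in, with the robot touching nothing.
It also fails if it takes over 128 s, if anything falls off the work surface, if the arm or the gripper's body presses on something with over 40 N, if the wrist force passes 120 N, or if a joint passes its speed limit or range.

## Robot

A 6-joint arm with a two-finger parallel gripper is mounted at the origin on the work surface. World frame = base frame: x ahead of the robot, y to its left, z up, the work surface at z = 0. Lengths are in m, angles in rad, forces in N, time in s.
With the tool pointing down it reaches from about 0.35 to 0.975 m from the base axis. Payload 4.9 kg.
Tool frame: the origin (TCP) lies on the centre line of the jaws, within the pads' length; the fingertips stand 8 mm ahead of it and the grasp point (between the pads) lies 11 mm behind it; z points along the fingers, y is the direction in which the jaws open and shut (so a half turn about z gives the same grasp; the last joint's range is limited). The gripper opens to 85 mm and grips with 20 to 120 N. Pads are 22 mm wide; open, the fingers measure 114 mm over their backs; the gripper's body (76 mm by 85 mm) begins 54 mm behind the grasp point. The pads swing forward as they close: fully open they stand 13 mm farther back than shut.
Start: joints at [-1.237, 0.053, 1.613, -0, 1.476, -0.119], TCP at [0.273, -0.562, 0.239] pointing down, gripper open.
Joint ranges: [-3.01, 3.01], [-1.01, 2.22], [0.06, 2.58], [-1.02, 4.17], [0.09, 2.62], [-3.14, 3.14]. Speed limits (rad/s): [2.57, 2.57, 3.14, 3.14, 3.14, 3.14].

## Interface

Orientations are given as a rotation vector (axis times angle).
In Python, from station import get_obs, get_image, calibration, finish_job gives the robot as it stands. The module is installed in compiled form; this text tells all that it offers.
- The arm moves only by the shell command python3 -m jog 'ROWS' [FORCE]. ROWS is JSON, a list of rows, each a list of 7 numbers: the shift along the tool's x, y, z in cm, then the turn, a rotation vector about the tool's x, y, z in rad, then the closure in counts, from 0 (fully open) to 255 (shut). In form: [[dx, dy, dz, ax, ay, az, jaw], ...]. A call has 1 to 8 rows; each row is the pose to reach, as a shift and turn from the pose measured when the call began, along the tool's axes at that moment; what a row does not reach only later rows make up. A row lasts 1/12 s, in which the tool goes at most 41.7 mm and 7.16 degrees, less where a joint would pass 70% of its speed; a pose out of reach is approached as far as the arm can. A call with a gripper value outside its range is refused whole. The fingers move at their own pace and stop on an object; FORCE is the grip in N (left out, the last holds). Time passes only in rows, so rows that repeat a pose let the fingers close. It gives the time, the measured TCP pose, the force and the opening at its end, in the units of the state.
- get_obs(): the state, without advancing time (a new reading comes with each control period).
- get_image(name): name is "side" or "top" or "wrist"; returns the picture (384x512x3 uint8, red, green, blue); there is no depth.
- calibration(name): a dict with "vfov" (degrees; the focal length in pixels is half the picture's height over the tangent of half this angle, whatever the lens; pixels are square), "cx", "cy" (the principal point, pixels), "R" (3x3) and "t" (3): a world point X has camera coordinates R X + t. Camera axes: x right, y down, z forward; pixel columns grow to the right and rows downward; lengths in m; the calibration is good to about 2 mm. A picture is of the moment at which its call begins: read the wrist's pose just before it. calibration takes no time and is no camera call; for the wrist camera it gives the pose at the moment of the call.
- finish_job(): hands the job in, once; it reports no verdict.
The state is a dict: "t": time; "q": joint angles; "dq": joint speeds; "effort": joint torques, N m; "tool_pos": TCP position; "tool_rot": TCP orientation; "contact_force": force on the tool from outside, world axes, zero at the start; "wrist_torque": the same for the moment, N m; "opening": finger opening in m.
Only numpy, scipy, OpenCV 4.12 (cv2) and the standard library are available. Lean on these libraries where they do the work, as an engineer would, in place of code of your own. Each camera call takes 0.05 s, during which the arm holds its last target. There are 200 camera calls.

## Working session

There is one attempt and no reset: what is moved stays moved. The work goes in short steps, Python scripts to look and compute and a shell command to move; the robot and the scene stay as the last step left them, time stands still between calls to the robot, and variables do not carry over. Pictures are saved under pics/ and viewed, about 12 in all and at most 16, crops included, and the job is handed in when it is done.

```bash
mkdir -p pics; python3 - <<'E'
from station import *
import cv2,numpy as np
for n in ("side","top","wrist"):
    c=calibration(n); print(n,{k:np.round(v,3).tolist() for k,v in c.items()})
    cv2.imwrite(f"pics/{n}0.png",get_image(n)[:,:,::-1])
a=[cv2.imread(f"pics/{n}0.png") for n in ("top","side")]
print(get_obs())
E
```

```text
side {'vfov': 44.668, 'cx': 253.618, 'cy': 196.485, 'R': [[-0.859, -0.512, -0.011], [-0.351, 0.603, -0.717], [0.374, -0.612, -0.697]], 't': [0.506, 0.283, 0.961]}
top {'vfov': 57.505, 'cx': 263.154, 'cy': 193.18, 'R': [[0.018, -1.0, -0.013], [-0.997, -0.017, -0.078], [0.077, 0.015, -0.997]], 't': [0.007, 0.607, 0.945]}
wrist {'vfov': 65.92, 'cx': 256.99, 'cy': 184.586, 'R': [[0.438, -0.899, -0.002], [-0.865, -0.422, 0.27], [-0.244, -0.116, -0.963]], 't': [-0.625, -0.036, 0.38]}
{'t': 0.15, 'q': array([-1.23700918e+00,  5.32292906e-02,  1.61395956e+00,  1.51717577e-05,
        1.47601729e+00, -1.19016742e-01]), 'dq': array([-1.02881212e-03, -2.69653117e-03, -5.74225657e-03, -6.02059550e-04,
       -3.07095361e-04, -5.68879693e-05]), 'effort': array([ 3.32001046e-04, -3.94243133e+01, -3.70721054e+01, -1.46302491e-04,
        4.66627927e-03,  3.51460514e-06]), 'tool_pos': array([ 0.2732701 , -0.56157075,  0.23834188]), 'tool_rot': array([-3.05985602e+00, -7.04839266e-01,  2.47929106e-04]), 'contact_force': array([ 0.60928266, -0.20661765,  0.59553491]), 'wrist_torque': array([-0.04104551,  0.02039216,  0.00288923]), 'opening': 0.08540748278193552}
```

View pics/top0.png

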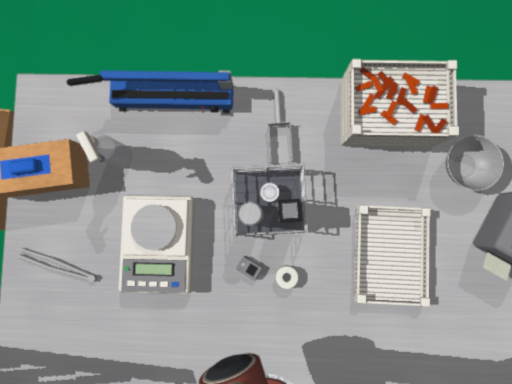

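View pics/side0.png

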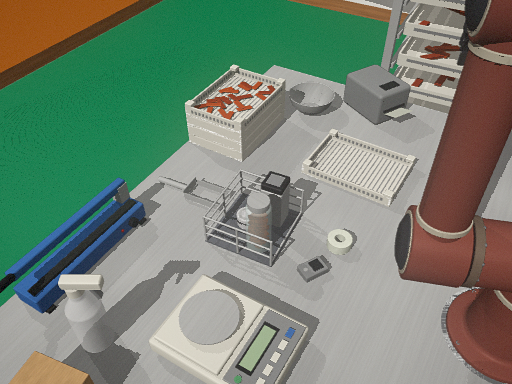

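Top view: balance left (pan ~(153,228)), caddy at ~(270,200) with jar lid ~(250,213), canister ~(290,211), tin ~(270,192), tray right ~(392,255). Logger (250,268), roll (287,277). Zooming in.

```bash
cat > h.py <<'E'
import numpy as np,cv2
from station import *
from scipy.spatial.transform import Rotation as Ro
def ray(n,uv,z,c=None):
    c=c or calibration(n);R=np.array(c["R"]);t=np.array(c["t"]);f=192/np.tan(np.radians(c["vfov"])/2)
    d=R.T@np.array([(uv[0]-c["cx"])/f,(uv[1]-c["cy"])/f,1]);o=-R.T@t
    return o+d*(z-o[2])/d[2]
def proj(n,X,c=None):
    c=c or calibration(n);f=192/np.tan(np.radians(c["vfov"])/2);p=np.array(c["R"])@X+np.array(c["t"])
    return np.array([c["cx"],c["cy"]])+f*p[:2]/p[2]
def crop(img,x0,y0,w,h,s,name):
    cv2.imwrite("pics/"+name,cv2.resize(img[y0:y0+h,x0:x0+w],None,fx=s,fy=s,interpolation=cv2.INTER_CUBIC))
def delta(X,yaw=None):
    """shift in tool axes (cm) to world TCP X ; turn (rotvec) to tool pointing down with tool-y yaw"""
    o=get_obs();R=Ro.from_rotvec(o["tool_rot"]);d=R.inv().apply(np.array(X)-o["tool_pos"])*100
    ry=R.as_matrix()[:,1];print("t",round(o["t"],2),"tcp",o["tool_pos"].round(4),"yaw_y",round(float(np.arctan2(ry[1],ry[0])),3),"q",o["q"].round(2),"F",o["contact_force"].round(1),"op",round(o["opening"],4))
    T=[]
    if yaw is not None:
        for k in(0,np.pi):
            y=np.array([np.cos(yaw+k),np.sin(yaw+k),0]);zz=np.array([0,0,-1.]);M=np.column_stack([np.cross(y,zz),y,zz])
            T.append((R.inv()*Ro.from_matrix(M)).as_rotvec().round(3))
    print("shift cm",d.round(2),"turn",*T)
E
python3 - <<'E'
from h import *
im=cv2.imread("pics/top0.png")
crop(im,110,150,330,160,2.4,"c1.png")
crop(im,222,155,100,75,8,"c2.png")
for n,uv,z in [("jar",(250,213),.15),("can",(290,211),.13),("tin",(270,192),.036),("pan",(153,228),.074),("log",(250,268),.02),("roll",(287,277),.028),
 ("t1",(361,208),.038),("t2",(428,211),.038),("t3",(361,300),.038),("t4",(426,300),.038)]: print(n,ray("top",uv,z).round(4))
E
```

```text
jar [0.5485 0.0468 0.15  ]
can [ 0.5556 -0.0502  0.13  ]
tin [ 0.6091 -0.0008  0.036 ]
pan [0.5063 0.3034 0.074 ]
log [0.401  0.0502 0.02  ]
roll [ 0.3802 -0.0507  0.028 ]
t1 [ 0.5697 -0.2478  0.038 ]
t2 [ 0.5649 -0.4279  0.038 ]
t3 [ 0.3257 -0.247   0.038 ]
t4 [ 0.3293 -0.4184  0.038 ]
```

View pics/c2.png

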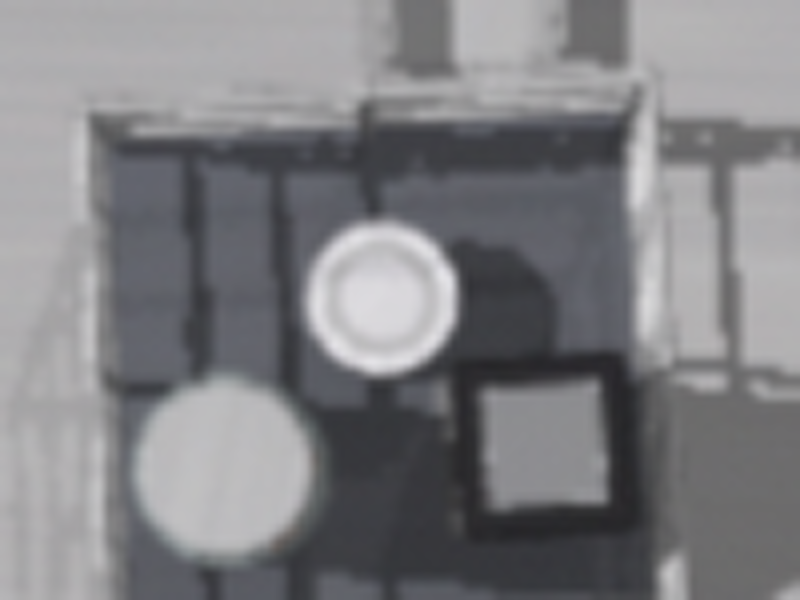

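View pics/c1.png

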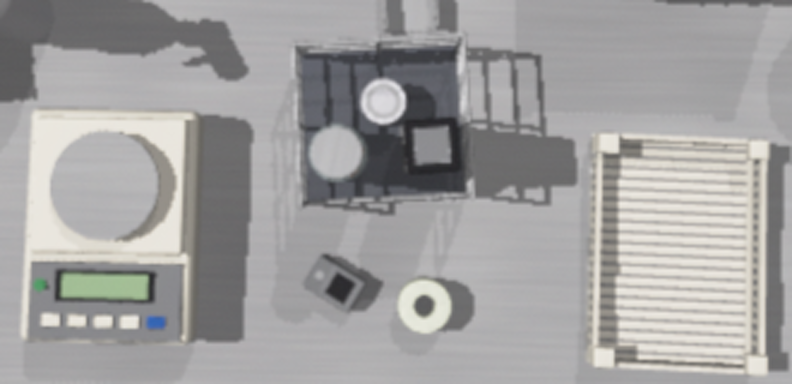

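Crop: canister lid corners in crop (453,358),(618,352),(637,525),(470,540); jar centre (225,467), tin (382,297), diameters agree with 52/50 mm. Pan centre ≈ (153.7,227.6), tray corners read off too.

```bash
python3 - <<'E'
from h import *
f=lambda u,v:((u+.5)/8+221.5,(v+.5)/8+154.5)
cor=[ray("top",f(*p),.13) for p in [(453,358),(618,352),(637,525),(470,540)]]
print("can",np.mean(cor,0).round(4),[np.linalg.norm(cor[i]-cor[i-1]).round(4) for i in range(4)],[np.degrees(np.arctan2(*(cor[i]-cor[i-1])[1::-1])).round(1) for i in range(4)])
print("jar",ray("top",f(225,467),.15).round(4),"tin",ray("top",f(382,297),.036).round(4))
g=lambda u,v:(u/2.4+110,v/2.4+150)
print("pan",ray("top",g(105,187),.074).round(4), [ray("top",g(*p),.074)[1].round(3) for p in((50,187),(160,187))])
T=[ray("top",g(*p),.038) for p in[(593,135),(770,140),(765,373),(590,365)]]
print("tray",np.round(T,3).tolist(),np.mean(T,0).round(3))
# side checks
for n,X in [("jar",[.549,.047,.15]),("can",[.5556,-.05,.13]),("pan",[.506,.303,.074]),("tray",[.447,-.335,.005])]: print(n,proj("side",np.array(X)).round(0))
delta([.556,-.05,.26],0.09)
c=calibration("wrist");R=np.array(c["R"]);o=get_obs();Rt=Ro.from_rotvec(o["tool_rot"])
print("cam in tool",Rt.inv().apply(-R.T@c["t"]-o["tool_pos"]).round(3),"\n",(Rt.inv().as_matrix()@R.T).round(2))
E
```

```text
can [ 0.558  -0.0492  0.13  ] [np.float64(0.0559), np.float64(0.0507), np.float64(0.0532), np.float64(0.0512)] [np.float64(6.2), np.float64(-86.9), np.float64(-173.1), np.float64(96.2)]
jar [0.5487 0.0475 0.15  ] tin [0.6099 0.001  0.036 ]
pan [0.5066 0.3014 0.074 ] [np.float64(0.362), np.float64(0.241)]
tray [[0.574, -0.237, 0.038], [0.572, -0.436, 0.038], [0.315, -0.425, 0.038], [0.32, -0.233, 0.038]] [ 0.445 -0.333  0.038]
jar [258. 201.]
can [276. 182.]
pan [210. 317.]
tray [357. 168.]
t 0.15 tcp [ 0.2733 -0.5616  0.2383] yaw_y -1.118 q [-1.24  0.05  1.61  0.    1.48 -0.12] F [ 0.6 -0.2  0.6] op 0.0854
shift cm [ 47.8  -33.64  -2.1 ] turn [-1.000e-03 -1.000e-03 -1.208e+00] [-1.000e-03  1.000e-03  1.934e+00]
cam in tool [ 0.068  0.001 -0.136] 
 [[ 0.   -0.96 -0.27]
 [ 1.    0.   -0.  ]
 [ 0.   -0.27  0.96]]
```

Everything is consistent (tray 195×256, pan Ø121, side projections match). Go above the canister, jaws along x, and look from the wrist.

```bash
python3 -m jog '[[47.8,-33.6,-3,0,0,-1.218,0],[47.8,-33.6,-3,0,0,-1.218,0],[47.8,-33.6,-3,0,0,-1.218,0],[47.8,-33.6,-3,0,0,-1.218,0],[47.8,-33.6,-3,0,0,-1.218,0],[47.8,-33.6,-3,0,0,-1.218,0],[47.8,-33.6,-3,0,0,-1.218,0],[47.8,-33.6,-3,0,0,-1.218,0]]'
python3 - <<'E'
from h import *
delta([.558,-.049,.27],0.1)
E
```

```text
t: 0.82
tool_pos: [0.4348, -0.2686, 0.2561]
tool_rot: [-2.342, -2.093, -0.001]
contact_force: [1.6, 0.5, 0.1]
opening: 0.0853
t 0.82 tcp [ 0.4348 -0.2686  0.2561] yaw_y -0.112 q [-0.7  -0.23  1.85  0.    1.52 -0.59] F [1.6 0.5 0.1] op 0.0853
shift cm [23.21  9.78 -1.36] turn [-0.    -0.001 -0.212] [-2.000e-03  0.000e+00  2.929e+00]
```

```bash
python3 -m jog '[[23.2,9.8,-1.4,0,0,-0.21,0],[23.2,9.8,-1.4,0,0,-0.21,0],[23.2,9.8,-1.4,0,0,-0.21,0],[23.2,9.8,-1.4,0,0,-0.21,0],[23.2,9.8,-1.4,0,0,-0.21,0],[23.2,9.8,-1.4,0,0,-0.21,0],[23.2,9.8,-1.4,0,0,-0.21,0],[23.2,9.8,-1.4,0,0,-0.21,0]]'
python3 - <<'E'
from h import *
import pickle
o=get_obs();c=calibration("wrist");im=get_image("wrist")[:,:,::-1];pickle.dump((c,o),open("w1.pkl","wb"))
cv2.imwrite("pics/w1.png",im)
delta([.558,-.049,.27],0.1)
for X in ([.558,-.049,.134],[.549,.0475,.154],[.61,.001,.036]): print(proj("wrist",np.array(X),c))
E
```

```text
t: 1.48
tool_pos: [0.5587, -0.0468, 0.27]
tool_rot: [-2.104, -2.331, -0.001]
contact_force: [0.2, -1.1, 0.4]
opening: 0.0855
t 1.53 tcp [ 0.5581 -0.0483  0.2698] yaw_y 0.1 q [-0.22 -0.12  1.73  0.    1.53 -0.32] F [ 0.1 -1.  -0.3] op 0.085
shift cm [-0.07 -0.02 -0.02] turn [-0.001 -0.001 -0.   ] [-2.000e-03  2.000e-03  3.142e+00]
[255.97161255 178.21670778]
[256.95316576  66.54398065]
[302.58839226 123.42382103]
```

View pics/w1.png

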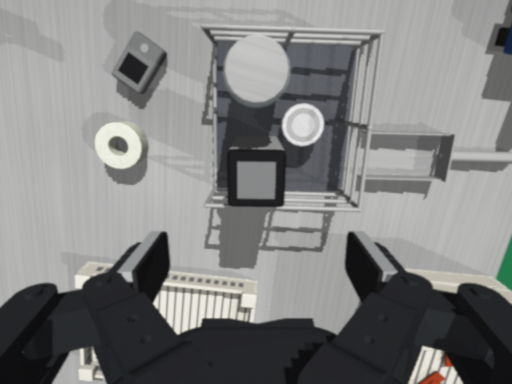

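Wrist view confirms: canister lid centre (256.5,178) vs predicted (256,178), tin (303,124) vs (302.6,123.4), jar within ~2 px; canister square to the jaws. Descend and grip.

```bash
python3 -m jog '[[-0.1,0,4,0,0,0,0],[-0.1,0,8,0,0,0,0],[-0.1,0,11.5,0,0,0,0],[-0.1,0,14,0,0,0,0],[-0.1,0,16,0,0,0,0],[-0.1,0,17.1,0,0,0,0],[-0.1,0,17.1,0,0,0,0],[-0.1,0,17.1,0,0,0,0]]'
python3 -m jog '[[0,0,0,0,0,0,60],[0,0,0,0,0,0,120],[0,0,0,0,0,0,180],[0,0,0,0,0,0,255],[0,0,0,0,0,0,255],[0,0,0,0,0,0,255],[0,0,0,0,0,0,255],[0,0,0,0,0,0,255]]' 45
python3 -m jog '[[0,0,0,0,0,0,255],[0,0,0,0,0,0,255]]'
```

```text
t: 2.2
tool_pos: [0.5578, -0.0501, 0.0991]
tool_rot: [-2.108, -2.327, 0.001]
contact_force: [0.6, -0.5, 0.6]
opening: 0.0856
t: 2.87
tool_pos: [0.559, -0.0505, 0.1014]
tool_rot: [2.108, 2.327, 0.001]
contact_force: [-1.8, -0.6, 6.7]
opening: 0.0553
t: 3.03
tool_pos: [0.5591, -0.0505, 0.1016]
tool_rot: [2.108, 2.327, 0.001]
contact_force: [-0.5, 0.9, -2.1]
opening: 0.0553
```

```bash
python3 -m jog '[[0,0,-2,0,0,0,255],[0,0,-5,0,0,0,255],[0,0,-8.5,0,0,0,255],[0,0,-12,0,0,0,255],[0,0,-14.5,0,0,0,255],[0,0,-16,0,0,0,255],[-2,-0.6,-16,0,0,0,255],[-5,-1.5,-16,0,0,0,255]]'
python3 -c "
from h import *
delta([.501,-.334,.26],.1)"
```

```text
t: 3.7
tool_pos: [0.5496, -0.1002, 0.2629]
tool_rot: [2.102, 2.33, 0.005]
contact_force: [0.6, 0.2, -3.8]
opening: 0.0553
t 3.7 tcp [ 0.5496 -0.1002  0.2629] yaw_y 0.103 q [-0.31 -0.12  1.74  0.    1.52 -0.42] F [ 0.6  0.2 -3.8] op 0.0553
shift cm [-22.75  -7.24   0.27] turn [0.005 0.    0.003] [-1.000e-03  7.000e-03 -3.139e+00]
```

```bash
python3 -m jog '[[-3.5,-1.1,0.2,0.005,0,0,255],[-7,-2.2,0.2,0.005,0,0,255],[-10.5,-3.3,0.2,0.005,0,0,255],[-14,-4.5,0.2,0.005,0,0,255],[-17.5,-5.6,0.2,0.005,0,0,255],[-20,-6.4,0.2,0.005,0,0,255],[-22,-7,0.2,0.005,0,0,255],[-22.7,-7.2,0.2,0.005,0,0,255]]'
python3 -m jog '[[-0.2,0,1,0,0,0,255],[-0.2,0,4,0,0,0,255],[-0.2,0,7.5,0,0,0,255],[-0.2,0,10.5,0,0,0,255],[-0.2,0,12.5,0,0,0,255],[-0.2,0,13.5,0,0,0,255],[-0.2,0,13.5,0,0,0,255]]'
python3 -c "
from h import *
delta([.501,-.334,.1026],.1)"
```

```text
t: 4.37
tool_pos: [0.5, -0.336, 0.2593]
tool_rot: [-2.107, -2.329, 0.003]
contact_force: [-0.8, 0.7, -2.7]
opening: 0.0551
t: 4.95
tool_pos: [0.4982, -0.3352, 0.1198]
tool_rot: [-2.1, -2.324, 0.002]
contact_force: [-0.9, 1.8, -3.2]
opening: 0.0552
t 4.95 tcp [ 0.4982 -0.3352  0.1198] yaw_y 0.101 q [-0.72  0.1   1.77 -0.    1.28 -0.82] F [-0.9  1.8 -3.2] op 0.0552
shift cm [0.08 0.3  1.72] turn [-0.007 -0.006  0.001] [ 0.009 -0.011 -3.14 ]
```

```bash
python3 -m jog '[[0,0.1,0.5,-0.007,-0.006,0,255],[0,0.1,0.9,-0.007,-0.006,0,255],[0,0.1,1.3,-0.007,-0.006,0,255],[0,0.1,1.45,-0.007,-0.006,0,255],[0,0.1,1.6,-0.007,-0.006,0,255],[0,0.1,1.7,-0.007,-0.006,0,255],[0,0.1,1.7,-0.007,-0.006,0,255]]'
python3 -c "
from h import *
delta([.501,-.334,.1026],.1)"
```

```text
t: 5.53
tool_pos: [0.4992, -0.3352, 0.1031]
tool_rot: [2.106, 2.33, -0.0]
contact_force: [0.0, -0.1, -4.2]
opening: 0.0551
t 5.53 tcp [ 0.4992 -0.3352  0.1031] yaw_y 0.101 q [-0.71  0.12  1.78 -0.    1.24 -0.82] F [ 0.  -0.1 -4.2] op 0.0551
shift cm [0.1  0.19 0.05] turn [0.    0.001 0.001] [-1.000e-03  0.000e+00 -3.141e+00]
```

```bash
for i in 1 2 3; do python3 -m jog '[[0,0,0.05,0,0,0,255],[0,0,0.1,0,0,0,255],[0,0,0.1,0,0,0,255]]' | egrep 'tool_pos|force'; done
```

```text
tool_pos: [0.4994, -0.3354, 0.1024]
contact_force: [-0.1, 0.5, -1.9]
tool_pos: [0.4995, -0.3356, 0.1024]
contact_force: [-2.5, 1.5, 4.2]
tool_pos: [0.4996, -0.3357, 0.1024]
contact_force: [-3.5, 1.9, 6.0]
```

```bash
python3 -m jog '[[0,0,-0.1,0,0,0,200],[0,0,-0.1,0,0,0,150],[0,0,-0.1,0,0,0,100],[0,0,-0.1,0,0,0,50],[0,0,-0.1,0,0,0,0],[0,0,-0.1,0,0,0,0],[0,0,-0.1,0,0,0,0],[0,0,-0.1,0,0,0,0]]'
python3 -m jog '[[0,0,0,0,0,0,0],[0,0,-4,0,0,0,0],[0,0,-8,0,0,0,0],[0,0,-12,0,0,0,0],[0,0,-15.5,0,0,0,0],[0,0,-15.5,0,0,0,0]]'
python3 -c "
from h import *
delta([.549,.047,.26],0)"
```

```text
t: 6.95
tool_pos: [0.4998, -0.3359, 0.1037]
tool_rot: [2.105, 2.329, -0.001]
contact_force: [-0.2, 1.3, 0.1]
opening: 0.0852
t: 7.45
tool_pos: [0.5027, -0.3382, 0.2695]
tool_rot: [2.094, 2.317, -0.0]
contact_force: [1.0, -1.0, 1.4]
opening: 0.0856
t 7.45 tcp [ 0.5027 -0.3382  0.2695] yaw_y 0.101 q [-0.71 -0.02  1.64 -0.    1.51 -0.82] F [ 1.  -1.   1.4] op 0.0856
shift cm [37.86  8.49  0.53] turn [0.013 0.013 0.101] [-0.02  0.02 -3.04]
```

```bash
python3 -m jog '[[37.9,8.5,0.5,0.013,0.013,0.1,0],[37.9,8.5,0.5,0.013,0.013,0.1,0],[37.9,8.5,0.5,0.013,0.013,0.1,0],[37.9,8.5,0.5,0.013,0.013,0.1,0],[37.9,8.5,0.5,0.013,0.013,0.1,0],[37.9,8.5,0.5,0.013,0.013,0.1,0],[37.9,8.5,0.5,0.013,0.013,0.1,0],[37.9,8.5,0.5,0.013,0.013,0.1,0]]' >/dev/null
python3 -c "
from h import *
delta([.549,.047,.26],0)"
```

```text
t 8.12 tcp [ 0.5421 -0.003   0.2602] yaw_y 0.001 q [-0.14 -0.16  1.78 -0.    1.52 -0.14] F [ 1.4  0.3 -0.1] op 0.0856
shift cm [5.   0.69 0.02] turn [0.001 0.    0.001] [-0.000e+00  1.000e-03 -3.141e+00]
```

```bash
python3 -m jog '[[2.5,0.4,0,0,0,0,0],[4.5,0.7,0,0,0,0,0],[5,0.7,0,0,0,0,0],[5,0.7,0,0,0,0,0],[5,0.7,0,0,0,0,0]]' >/dev/null
python3 - <<'E'
from h import *
c=calibration("wrist");im=get_image("wrist")[:,:,::-1]
p=proj("wrist",np.array([.549,.047,.154]),c);print(p)
x,y=p.astype(int)-60
crop(im,x,y,120,120,5,"w2.png");print(x,y)
g=cv2.GaussianBlur(cv2.cvtColor(np.ascontiguousarray(im),cv2.COLOR_BGR2GRAY),(5,5),1)
for k in cv2.HoughCircles(g[y:y+120,x:x+120],cv2.HOUGH_GRADIENT_ALT,1.5,10,param1=150,param2=.7,minRadius=24,maxRadius=42)[0][:4]:print(k+[x,y,0],ray("wrist",(k+[x,y,0])[:2],.154,c))
delta([.549,.047,.105],0)
E
```

```text
[256.65275719 183.7687464 ]
196 123
[257.5        184.5         30.25440788] [0.54972125 0.04635612 0.154     ]
t 8.58 tcp [0.549  0.0461 0.2601] yaw_y 0.0 q [-0.05 -0.14  1.76 -0.    1.52 -0.05] F [-0.2  0.1 -0.4] op 0.0852
shift cm [ 1.100e-01 -1.000e-02  1.551e+01] turn [0.001 0.001 0.   ] [-1.000e-03  1.000e-03 -3.141e+00]
```

View pics/w2.png

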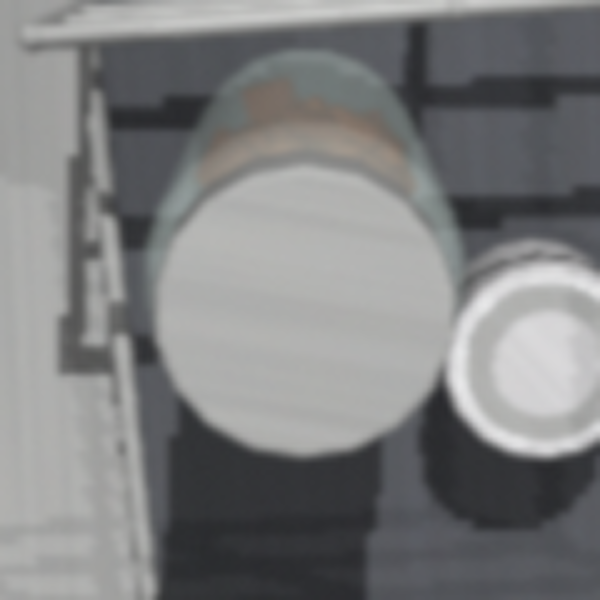

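Lid disc centre (257.5,184.5) → jar at (0.5497, 0.0464). Descend and grip.

```bash
python3 -m jog '[[0,0,4,0,0,0,0],[0,0,7.5,0,0,0,0],[0,0,10.5,0,0,0,0],[0,0,13,0,0,0,0],[0,0.05,14.8,0,0,0,0],[0,0.05,15.5,0,0,0,0],[0,0.05,15.5,0,0,0,0],[0,0.05,15.5,0,0,0,0]]'
python3 -m jog '[[0,0,0,0,0,0,60],[0,0,0,0,0,0,120],[0,0,0,0,0,0,180],[0,0,0,0,0,0,255],[0,0,0,0,0,0,255],[0,0,0,0,0,0,255],[0,0,0,0,0,0,255],[0,0,0,0,0,0,255]]' 45
python3 -m jog '[[0,0,-1.5,0,0,0,255],[0,0,-4.5,0,0,0,255],[0,0,-8,0,0,0,255],[0,0,-12,0,0,0,255],[0,0,-14.5,0,0,0,255],[0,0,-16,0,0,0,255],[0,0,-16,0,0,0,255]]'
python3 -c "
from h import *
delta([.39,-.334,.262],0)"
```

```text
t: 9.25
tool_pos: [0.5501, 0.0451, 0.1058]
tool_rot: [2.222, 2.219, 0.0]
contact_force: [0.4, 1.3, -0.9]
opening: 0.0855
t: 9.92
tool_pos: [0.5512, 0.0449, 0.1082]
tool_rot: [2.22, 2.218, 0.003]
contact_force: [-3.4, 0.0, 6.8]
opening: 0.0586
t: 10.5
tool_pos: [0.5526, 0.0452, 0.2735]
tool_rot: [2.215, 2.213, 0.012]
contact_force: [0.7, 0.1, -3.1]
opening: 0.0579
t 10.5 tcp [0.5526 0.0452 0.2735] yaw_y -0.001 q [-0.05 -0.14  1.75 -0.    1.53 -0.05] F [ 0.7  0.1 -3.1] op 0.0579
shift cm [-37.93 -16.24   1.02] turn [ 0.013  0.002 -0.001] [ 3.000e-03 -2.000e-02  3.141e+00]
```

```bash
python3 -m jog '[[-1.5,-0.6,1,0.013,0,0,255],[-4.5,-1.9,1,0.013,0,0,255],[-8,-3.4,1,0.013,0,0,255],[-11.5,-4.9,1,0.013,0,0,255],[-15,-6.4,1,0.013,0,0,255],[-18.5,-7.9,1,0.013,0,0,255],[-22,-9.4,1,0.013,0,0,255],[-25.5,-10.9,1,0.013,0,0,255]]' >/dev/null
python3 -c "
from h import *
delta([.39,-.334,.262],0)"
```

```text
t 11.17 tcp [ 0.4417 -0.2106  0.2602] yaw_y -0.0 q [-0.6  -0.29  1.89 -0.    1.54 -0.6 ] F [ 0.7 -0.5 -3.9] op 0.058
shift cm [-12.35  -5.17  -0.17] turn [-0.002  0.    -0.   ] [0.    0.004 3.141]
```

```bash
python3 -m jog '[[-3.5,-1.5,0,0,0,0,255],[-7,-3,0,0,0,0,255],[-10,-4.2,0,0,0,0,255],[-12,-5,0,0,0,0,255],[-12.4,-5.2,0,0,0,0,255],[-12.4,-5.2,0,0,0,0,255]]' >/dev/null
python3 -m jog '[[0,0,2,0,0,0,255],[0,0,5.5,0,0,0,255],[0,0,9,0,0,0,255],[0,0,11.5,0,0,0,255],[0,0,12.7,0,0,0,255],[0,0,13.4,0,0,0,255],[0,0,13.4,0,0,0,255],[0,0,13.4,0,0,0,255]]' 
python3 -c "
from h import *
delta([.39,-.334,.1092],0)"
```

```text
t: 12.33
tool_pos: [0.3887, -0.3349, 0.1253]
tool_rot: [-2.222, -2.217, 0.002]
contact_force: [0.4, 0.3, -1.7]
opening: 0.0586
t 12.33 tcp [ 0.3887 -0.3349  0.1253] yaw_y -0.002 q [-0.86 -0.12  1.97 -0.    1.29 -0.85] F [ 0.4  0.3 -1.7] op 0.0586
shift cm [0.08 0.14 1.61] turn [-0.003 -0.001 -0.002] [-2.000e-03  5.000e-03  3.139e+00]
```

```bash
python3 -m jog '[[0,0,0.5,-0.003,0,0,255],[0,0,0.9,-0.003,0,0,255],[0,0,1.2,-0.003,0,0,255],[0,0,1.35,-0.003,0,0,255],[0,0,1.45,-0.003,0,0,255],[0,0,1.5,-0.003,0,0,255],[0,0,1.5,-0.003,0,0,255]]' 
for i in 1 2; do python3 -m jog '[[0,0,0.05,0,0,0,255],[0,0,0.1,0,0,0,255],[0,0,0.1,0,0,0,255]]' | egrep 'tool_pos|force'; done
```

```text
t: 12.92
tool_pos: [0.3886, -0.3348, 0.1102]
tool_rot: [-2.223, -2.218, -0.001]
contact_force: [0.1, 0.9, -3.2]
opening: 0.0585
tool_pos: [0.3887, -0.335, 0.1094]
contact_force: [-0.5, -0.8, -3.0]
tool_pos: [0.3887, -0.3354, 0.1093]
contact_force: [-3.0, 1.3, 3.0]
```

```bash
python3 -m jog '[[0,0,-0.1,0,0,0,200],[0,0,-0.1,0,0,0,150],[0,0,-0.1,0,0,0,100],[0,0,-0.1,0,0,0,50],[0,0,-0.1,0,0,0,0],[0,0,-0.1,0,0,0,0],[0,0,-0.1,0,0,0,0],[0,0,-0.1,0,0,0,0]]'
python3 -m jog '[[0,0,0,0,0,0,0],[0,0,-4,0,0,0,0],[0,0,-8,0,0,0,0],[0,0,-12,0,0,0,0],[0,0,-15,0,0,0,0],[0,0,-15,0,0,0,0]]'
python3 -c "
from h import *
delta([.61,.001,.24],1.635)"
```

```text
t: 14.08
tool_pos: [0.389, -0.3356, 0.1108]
tool_rot: [2.224, 2.219, -0.0]
contact_force: [0.0, -0.1, -0.3]
opening: 0.0856
t: 14.58
tool_pos: [0.3913, -0.3383, 0.27]
tool_rot: [2.213, 2.208, -0.002]
contact_force: [0.0, -0.6, -0.5]
opening: 0.0855
t 14.58 tcp [ 0.3913 -0.3383  0.27  ] yaw_y -0.002 q [-0.86 -0.24  1.83 -0.    1.53 -0.85] F [ 0.  -0.6 -0.5] op 0.0855
shift cm [34.01 21.76  2.83] turn [-0.002  0.017 -1.637] [0.017 0.002 1.504]
```

```bash
python3 -m jog '[[34,21.8,2.8,0,0.017,-1.637,0],[34,21.8,2.8,0,0.017,-1.637,0],[34,21.8,2.8,0,0.017,-1.637,0],[34,21.8,2.8,0,0.017,-1.637,0],[34,21.8,2.8,0,0.017,-1.637,0],[34,21.8,2.8,0,0.017,-1.637,0],[34,21.8,2.8,0,0.017,-1.637,0],[34,21.8,2.8,0,0.017,-1.637,0]]' >/dev/null
python3 -c "
from h import *
delta([.61,.001,.24],1.635)"
```

```text
t 15.25 tcp [ 0.5726 -0.0554  0.2433] yaw_y 1.004 q [-0.23 -0.07  1.73 -0.    1.48 -1.23] F [ 1.2 -0.1  1.5] op 0.0853
shift cm [-0.13  6.77  0.33] turn [-0.001 -0.001 -0.631] [-1.000e-03  1.000e-03  2.511e+00]
```

```bash
python3 -m jog '[[-0.1,6.8,0.3,0,0,-0.631,0],[-0.1,6.8,0.3,0,0,-0.631,0],[-0.1,6.8,0.3,0,0,-0.631,0],[-0.1,6.8,0.3,0,0,-0.631,0],[-0.1,6.8,0.3,0,0,-0.631,0],[-0.1,6.8,0.3,0,0,-0.631,0],[-0.1,6.8,0.3,0,0,-0.631,0],[-0.1,6.8,0.3,0,0,-0.631,0]]' >/dev/null
python3 - <<'E'
from h import *
c=calibration("wrist");im=np.ascontiguousarray(get_image("wrist")[:,:,::-1])
cv2.imwrite("pics/w3.png",im);p=proj("wrist",np.array([.61,.001,.036]),c);print(p)
g=cv2.GaussianBlur(cv2.cvtColor(im,cv2.COLOR_BGR2GRAY),(5,5),1)
H=cv2.HoughCircles(g,cv2.HOUGH_GRADIENT_ALT,1.5,10,param1=150,param2=.6,minRadius=12,maxRadius=35)
for k in ([] if H is None else H[0][:5]):print(k,ray("wrist",k[:2],.036,c))
delta([.61,.001,.022],1.635)
E
```

```text
[257.25236549 162.56789633]
[256.5      162.        18.993448] [6.09381215e-01 8.03100975e-05 3.60000000e-02]
[147.       171.        30.939184] [ 0.62819094 -0.12803054  0.036     ]
[139.5      111.        20.594748] [ 0.55977645 -0.13382101  0.036     ]
[136.5       75.        18.576025] [ 0.52199438 -0.13539081  0.036     ]
[238.5      253.5       24.157244] [ 0.72930955 -0.01549878  0.036     ]
t 15.97 tcp [0.6098 0.0012 0.2401] yaw_y 1.633 q [-0.12  0.02  1.65 -0.    1.48 -1.75] F [-0.4  0.4 -0.4] op 0.0852
shift cm [-4.000e-02 -1.000e-02  2.181e+01] turn [-0.001 -0.001 -0.002] [-2.000e-03  1.000e-03  3.139e+00]
```

View pics/w3.png

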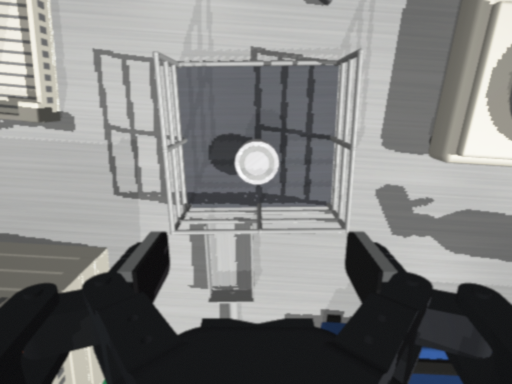

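```bash
python3 -c "
from h import *
c=calibration('wrist')
for uv,z in [((172,233),.089),((347,231),.089),((158,54),.089),((357,52),.089)]: print(ray('wrist',uv,z,c).round(4))
delta([.609,.0005,.024],1.635)"
```

```text
[ 0.6806 -0.0849  0.089 ]
[0.6667 0.0993 0.089 ]
[ 0.5061 -0.0949  0.089 ]
[0.4933 0.0831 0.089 ]
t 15.97 tcp [0.6098 0.0012 0.2401] yaw_y 1.633 q [-0.12  0.02  1.65 -0.    1.48 -1.75] F [-0.4  0.4 -0.4] op 0.0852
shift cm [ 0.07 -0.06 21.61] turn [-0.001 -0.001 -0.002] [-2.000e-03  1.000e-03  3.139e+00]
```

Tin at (0.609, 0.0005), back rail 64 mm behind it: ample clearance, so I can go to TCP z ≈ 0.018.

```bash
python3 -m jog '[[0.07,-0.06,4,0,0,0,0],[0.07,-0.06,8,0,0,0,0],[0.07,-0.06,12,0,0,0,0],[0.07,-0.06,15.5,0,0,0,0],[0.07,-0.06,18.5,0,0,0,0],[0.07,-0.06,20.5,0,0,0,0],[0.07,-0.06,21.7,0,0,0,0],[0.07,-0.06,22.2,0,0,0,0]]'
python3 -m jog '[[0,0,0,0,0,0,60],[0,0,0,0,0,0,120],[0,0,0,0,0,0,180],[0,0,0,0,0,0,255],[0,0,0,0,0,0,255],[0,0,0,0,0,0,255],[0,0,0,0,0,0,255],[0,0,0,0,0,0,255]]' 30
python3 -m jog '[[0,0,0,0,0,0,255],[0,0,-2,0,0,0,255],[0,0,-5.5,0,0,0,255],[0,0,-9,0,0,0,255],[0,0,-12.5,0,0,0,255],[0,0,-16,0,0,0,255],[0,0,-18,0,0,0,255],[0,0,-18,0,0,0,255]]'
python3 -c "
from h import *
delta([.5066,.3014,.2],1.635)"
```

```text
t: 16.63
tool_pos: [0.6074, 0.0005, 0.0156]
tool_rot: [0.095, -3.135, -0.0]
contact_force: [0.5, -0.9, 0.0]
opening: 0.0853
t: 17.3
tool_pos: [0.6091, 0.0003, 0.0178]
tool_rot: [0.095, -3.139, 0.001]
contact_force: [0.4, 0.2, 5.9]
opening: 0.0487
t: 17.97
tool_pos: [0.6123, 0.0001, 0.2047]
tool_rot: [-0.095, 3.13, -0.003]
contact_force: [0.8, -0.3, 0.3]
opening: 0.0493
t 17.97 tcp [6.123e-01 1.000e-04 2.047e-01] yaw_y 1.632 q [-0.12  0.04  1.68 -0.    1.41 -1.75] F [ 0.8 -0.3  0.3] op 0.0493
shift cm [ 8.73 30.72  0.31] turn [-0.002  0.01  -0.003] [0.015 0.004 3.138]
```

```bash
python3 -m jog '[[1,3,-0.3,0,0.01,0,255],[2,7,-0.8,0,0.01,0,255],[3.1,11,-1.2,0,0.01,0,255],[4.2,15,-1.6,0,0.01,0,255],[5.3,19,-1.7,0,0.01,0,255],[6.4,23,-1.7,0,0.01,0,255],[7.5,26.5,-1.7,0,0.01,0,255],[8.3,29.2,-1.7,0,0.01,0,255]]' >/dev/null
python3 -m jog '[[0.5,1.5,0,0,0,0,255],[0.5,1.6,0,0,0,0,255],[0.5,1.6,0,0,0,0,255],[0.5,1.6,0,0,0,0,255]]' >/dev/null
python3 - <<'E'
from h import *
delta([.5066,.3014,.0878],1.635)
c=calibration("wrist");im=np.ascontiguousarray(get_image("wrist")[:,:,::-1])
cv2.imwrite("pics/w4.png",im);print(proj("wrist",np.array([.5066,.3014,.074]),c))
E
```

```text
t 18.97 tcp [0.503  0.3037 0.2167] yaw_y 1.633 q [ 0.42 -0.02  1.72 -0.    1.44 -1.22] F [ 0.6 -0.  -0.9] op 0.0492
shift cm [-0.41 -0.2  12.89] turn [-0.004 -0.005 -0.002] [-0.008  0.006  3.14 ]
[255.57251133 178.88342745]
```

View pics/w4.png

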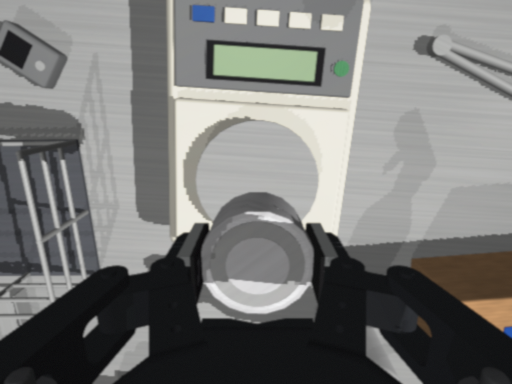

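```bash
python3 - <<'E'
from h import *
c=calibration("wrist")
a=np.linspace(0,2*np.pi,180)
P=np.array([proj("wrist",np.array([.5066+.06*np.cos(t),.3014+.06*np.sin(t),.074]),c) for t in a]);print(P.min(0),P.max(0))
print("top pts",ray("wrist",(257,119),.074,c),ray("wrist",(195,178),.074,c),ray("wrist",(320,178),.074,c))
print("tin",ray("wrist",(258,262),.2349,c), get_obs()["tool_pos"])
E
```

```text
[194.21710294 115.17455085] [317.54864995 234.94789505]
top pts [0.45008465 0.29900895 0.074     ] [0.50996799 0.24218784 0.074     ] [0.5022931  0.36370241 0.074     ]
tin [0.5044371  0.30338207 0.2349    ] [0.50334257 0.30339036 0.21712366]
```

```bash
python3 -c "
from h import *
delta([.508,.3025,.095],1.635)"
python3 -m jog '[[-0.5,-0.05,2,-0.004,-0.005,0,255],[-0.5,-0.05,5,-0.004,-0.005,0,255],[-0.5,-0.05,8,-0.004,-0.005,0,255],[-0.5,-0.05,10,-0.004,-0.005,0,255],[-0.5,-0.05,11.2,-0.004,-0.005,0,255],[-0.5,-0.05,11.8,-0.004,-0.005,0,255],[-0.5,-0.05,12,-0.004,-0.005,0,255],[-0.5,-0.05,12,-0.004,-0.005,0,255]]'
python3 -c "
from h import *
delta([.508,.3025,.089],1.635)"
```

```text
t 19.02 tcp [0.5033 0.3034 0.2171] yaw_y 1.632 q [ 0.42 -0.02  1.72 -0.    1.44 -1.22] F [-0.1  0.1 -0.2] op 0.0492
shift cm [-0.51 -0.07 12.21] turn [-0.004 -0.004 -0.003] [-0.007  0.006  3.139]
t: 19.68
tool_pos: [0.5086, 0.3026, 0.0978]
tool_rot: [-0.095, 3.139, 0.001]
contact_force: [-0.4, -0.4, -1.0]
opening: 0.0493
t 19.68 tcp [0.5086 0.3026 0.0978] yaw_y 1.631 q [ 0.41  0.1   1.81  0.    1.23 -1.22] F [-0.4 -0.4 -1. ] op 0.0493
shift cm [ 0.06 -0.    0.88] turn [ 0.001  0.002 -0.004] [ 2.000e-03 -1.000e-03  3.138e+00]
```

```bash
python3 -m jog '[[0,0,0.3,0,0,0,255],[0,0,0.6,0,0,0,255],[0,0,0.75,0,0,0,255],[0,0,0.85,0,0,0,255],[0,0,0.85,0,0,0,255]]' | egrep 'pos|force'
for i in 1 2 3; do python3 -m jog '[[0,0,0.05,0,0,0,255],[0,0,0.07,0,0,0,255],[0,0,0.07,0,0,0,255]]' | egrep 'tool_pos|force'; done
```

```text
tool_pos: [0.5086, 0.3026, 0.0894]
contact_force: [-0.5, 1.3, -1.2]
tool_pos: [0.5086, 0.3027, 0.0887]
contact_force: [0.0, -1.0, 0.4]
tool_pos: [0.5085, 0.3027, 0.0879]
contact_force: [0.3, 0.3, -1.3]
tool_pos: [0.5087, 0.3027, 0.0878]
contact_force: [-2.5, -1.3, 3.7]
```

```bash
python3 -m jog '[[0,0,-0.1,0,0,0,200],[0,0,-0.1,0,0,0,150],[0,0,-0.1,0,0,0,100],[0,0,-0.1,0,0,0,50],[0,0,-0.1,0,0,0,0],[0,0,-0.1,0,0,0,0],[0,0,-0.1,0,0,0,0],[0,0,-0.1,0,0,0,0]]' |egrep 'open|force'
python3 -m jog '[[0,0,0,0,0,0,0],[0,0,-3,0,0,0,0],[0,0,-7,0,0,0,0],[0,0,-11,0,0,0,0],[0,0,-15,0,0,0,0],[0,0,-17,0,0,0,0],[0,0,-17,0,0,0,0]]'
python3 -c "
from h import *
im=get_image('top')[:,:,::-1];crop(im,110,180,110,110,5,'t2.png')
delta([.389,-.3354,.265],0)"
```

```text
contact_force: [-0.1, -0.7, -0.4]
opening: 0.0852
t: 22.1
tool_pos: [0.5112, 0.3038, 0.2669]
tool_rot: [-0.095, 3.127, 0.008]
contact_force: [0.5, -0.1, 0.6]
opening: 0.085
t 22.15 tcp [0.51   0.3033 0.2632] yaw_y 1.632 q [ 0.41 -0.04  1.67 -0.    1.51 -1.22] F [ 0.4  0.1 -0.8] op 0.0857
shift cm [ 15.97 -63.01  -0.53] turn [0.01  0.004 1.632] [-0.004  0.009 -1.51 ]
```

View pics/t2.png

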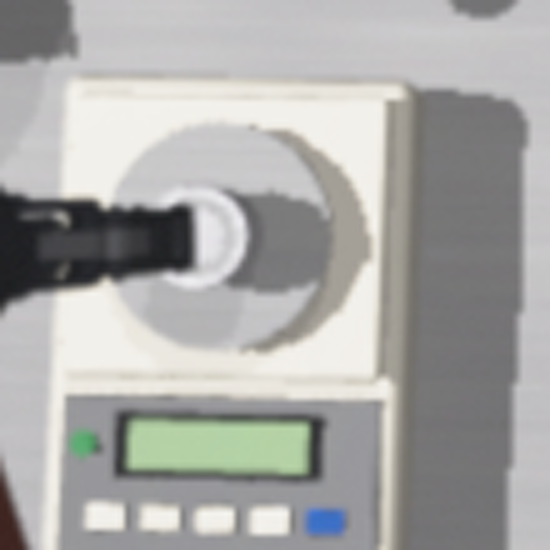

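Tin stands in the pan: tin top ≈(198,238) in the crop, +20 px parallax → 218 vs pan centre ≈(221,237). Now back for the jar.

```bash
python3 -m jog '[[16,-63,-0.5,0.01,0,1.632,0],[16,-63,-0.5,0.01,0,1.632,0],[16,-63,-0.5,0.01,0,1.632,0],[16,-63,-0.5,0.01,0,1.632,0],[16,-63,-0.5,0.01,0,1.632,0],[16,-63,-0.5,0.01,0,1.632,0],[16,-63,-0.5,0.01,0,1.632,0],[16,-63,-0.5,0.01,0,1.632,0]]' >/dev/null
python3 -c "
from h import *
delta([.389,-.3354,.265],0)"
```

```text
t 22.82 tcp [ 0.4452 -0.0265  0.2596] yaw_y 0.626 q [-0.23 -0.41  1.98 -0.    1.57 -0.85] F [ 2.1 -0.5  0.5] op 0.0853
shift cm [-21.74 -22.66  -0.52] turn [-0.     0.001  0.626] [-1.000e-03 -0.000e+00 -2.516e+00]
```

```bash
python3 -m jog '[[-21.7,-22.7,-0.5,0,0,0.626,0],[-21.7,-22.7,-0.5,0,0,0.626,0],[-21.7,-22.7,-0.5,0,0,0.626,0],[-21.7,-22.7,-0.5,0,0,0.626,0],[-21.7,-22.7,-0.5,0,0,0.626,0],[-21.7,-22.7,-0.5,0,0,0.626,0],[-21.7,-22.7,-0.5,0,0,0.626,0],[-21.7,-22.7,-0.5,0,0,0.626,0]]' >/dev/null
python3 -m jog '[[0,0,0,0,0,0,0],[0,0,0,0,0,0,0]]' >/dev/null
python3 - <<'E'
from h import *
delta([.389,-.3354,.1068],0)
c=calibration("wrist");im=np.ascontiguousarray(get_image("wrist")[:,:,::-1])
cv2.imwrite("pics/w5.png",im);print(proj("wrist",np.array([.389,-.3354,.155]),c))
g=cv2.GaussianBlur(cv2.cvtColor(im,cv2.COLOR_BGR2GRAY),(5,5),1)
H=cv2.HoughCircles(g,cv2.HOUGH_GRADIENT_ALT,1.5,10,param1=150,param2=.6,minRadius=24,maxRadius=42)
for k in ([] if H is None else H[0][:5]):print(k,ray("wrist",k[:2],.155,c))
E
```

```text
t 23.65 tcp [ 0.3851 -0.3385  0.2595] yaw_y -0.006 q [-0.87 -0.23  1.84 -0.    1.53 -0.86] F [ 0.4 -0.5 -0.6] op 0.0853
shift cm [ 0.23  0.48 15.27] turn [-0.006 -0.005 -0.006] [-0.008  0.009  3.136]
[262.07769959 181.98572995]
[259.5      175.5       29.854277] [ 0.3868438  -0.32977187  0.155     ]
[241.5      250.5       30.909395] [ 0.37044657 -0.39914833  0.155     ]
```

View pics/w5.png

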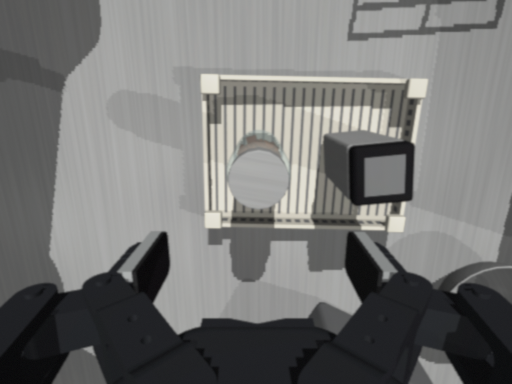

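Jar (lid ≈(259,175)) and canister both stand upright in the tray; measured jar y is 5 mm off what I expect, so re-measure after the arm settles.

```bash
python3 -m jog '[[0.2,0.5,0,-0.006,-0.005,-0.006,0],[0.2,0.5,0,-0.006,-0.005,-0.006,0],[0.2,0.5,0,-0.006,-0.005,-0.006,0],[0.2,0.5,0,-0.006,-0.005,-0.006,0],[0.2,0.5,0,-0.006,-0.005,-0.006,0]]' >/dev/null
python3 - <<'E'
from h import *
delta([.389,-.3354,.1068],0)
c=calibration("wrist");im=np.ascontiguousarray(get_image("wrist")[:,:,::-1])
print(proj("wrist",np.array([.389,-.3354,.155]),c))
g=cv2.GaussianBlur(cv2.cvtColor(im,cv2.COLOR_BGR2GRAY),(5,5),1)
H=cv2.HoughCircles(g,cv2.HOUGH_GRADIENT_ALT,1.5,10,param1=150,param2=.6,minRadius=24,maxRadius=42)
for k in ([] if H is None else H[0][:5]):print(k,ray("wrist",k[:2],.155,c))
m=(g>150).astype(np.uint8);n,l,s,ct=cv2.connectedComponentsWithStats(m);
crop(im,200,110,230,130,3.4,"w6.png")
E
```

```text
t 24.12 tcp [ 0.3911 -0.3348  0.2602] yaw_y 0.003 q [-0.85 -0.23  1.84  0.    1.53 -0.86] F [-0.7  0.6  0.1] op 0.0855
shift cm [-0.04 -0.22 15.34] turn [0.001 0.001 0.003] [-1.000e-03  2.000e-03 -3.138e+00]
[254.1776047  185.19262667]
[348.       114.        35.219776] [ 0.46342916 -0.27634862  0.155     ]
[360.      120.       37.13388] [ 0.47342006 -0.28097305  0.155     ]
[379.5      43.5      36.75711] [ 0.48250245 -0.22497763  0.155     ]
[252.       181.5       30.297575] [ 0.38715578 -0.33216474  0.155     ]
[330.       207.        28.374863] [ 0.45467797 -0.35477614  0.155     ]
```

View pics/w6.png

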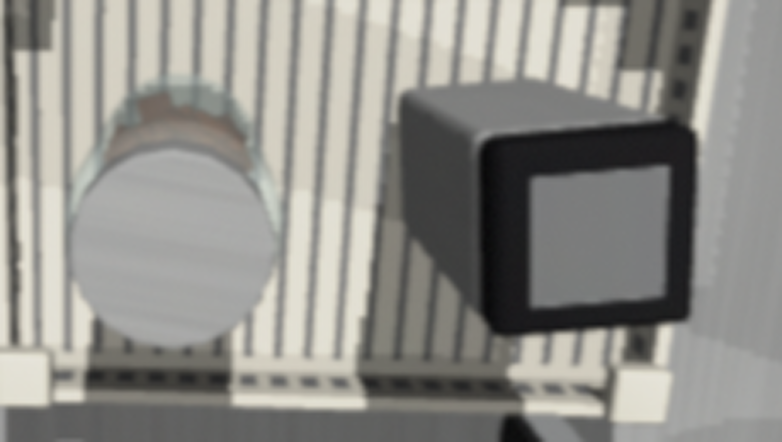

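Settled: jar at (0.387,−0.333), as expected. Grip it.

```bash
python3 -m jog '[[-0.04,-0.2,4,0,0,0.003,0],[-0.04,-0.2,8,0,0,0.003,0],[-0.04,-0.2,11,0,0,0.003,0],[-0.04,-0.2,13.3,0,0,0.003,0],[-0.04,-0.2,14.7,0,0,0.003,0],[-0.04,-0.2,15.3,0,0,0.003,0],[-0.04,-0.2,15.3,0,0,0.003,0],[-0.04,-0.2,15.3,0,0,0.003,0]]'
python3 -m jog '[[0,0,0,0,0,0,60],[0,0,0,0,0,0,120],[0,0,0,0,0,0,180],[0,0,0,0,0,0,255],[0,0,0,0,0,0,255],[0,0,0,0,0,0,255],[0,0,0,0,0,0,255],[0,0,0,0,0,0,255]]' 45
python3 -m jog '[[0,0,-1.5,0,0,0,255],[0,0,-4.5,0,0,0,255],[0,0,-8,0,0,0,255],[0,0,-12,0,0,0,255],[0,0,-14.5,0,0,0,255],[0,0,-16,0,0,0,255],[0,0,-16,0,0,0,255]]'
python3 -c "
from h import *
delta([.5512,.0449,.262],0)"
```

```text
t: 24.83
tool_pos: [0.3895, -0.3359, 0.1081]
tool_rot: [2.22, 2.22, 0.0]
contact_force: [0.9, -1.3, -0.3]
opening: 0.0854
t: 25.5
tool_pos: [0.3901, -0.3371, 0.1104]
tool_rot: [2.218, 2.218, -0.002]
contact_force: [-3.7, -0.0, 5.9]
opening: 0.0589
t: 26.08
tool_pos: [0.3909, -0.3378, 0.2752]
tool_rot: [2.212, 2.212, -0.002]
contact_force: [0.2, -0.2, -3.1]
opening: 0.0583
t 26.08 tcp [ 0.3909 -0.3378  0.2752] yaw_y 0.0 q [-0.86 -0.24  1.83 -0.    1.54 -0.86] F [ 0.2 -0.2 -3.1] op 0.0583
shift cm [38.28 16.02  1.06] turn [0.009 0.011 0.   ] [-0.017  0.014 -3.141]
```

```bash
python3 -m jog '[[1.5,0.6,1,0.009,0.011,0,255],[4.5,1.9,1,0.009,0.011,0,255],[8,3.4,1,0.009,0.011,0,255],[11.5,4.8,1,0.009,0.011,0,255],[15,6.3,1,0.009,0.011,0,255],[18.5,7.8,1,0.009,0.011,0,255],[22,9.2,1,0.009,0.011,0,255],[25.5,10.7,1,0.009,0.011,0,255]]' >/dev/null
python3 -c "
from h import *
delta([.5512,.0433,.262],0)"
```

```text
t 26.75 tcp [ 0.4973 -0.0806  0.2609] yaw_y -0.0 q [-0.31 -0.25  1.86  0.    1.54 -0.31] F [ 0.7 -0.3 -4.2] op 0.0587
shift cm [12.4   5.39 -0.11] turn [-0.003 -0.002 -0.   ] [-2.000e-03  5.000e-03  3.142e+00]
```

```bash
python3 -m jog '[[3.5,1.5,0,0,0,0,255],[7,3,0,0,0,0,255],[10,4.3,0,0,0,0,255],[12,5.2,0,0,0,0,255],[12.4,5.4,0,0,0,0,255],[12.4,5.4,0,0,0,0,255],[12.4,5.4,0,0,0,0,255]]' >/dev/null
python3 -m jog '[[0,0,2,0,0,0,255],[0,0,5.5,0,0,0,255],[0,0,9,0,0,0,255],[0,0,11.5,0,0,0,255],[0,0,12.7,0,0,0,255],[0,0,13.4,0,0,0,255],[0,0,13.4,0,0,0,255],[0,0,13.4,0,0,0,255]]' >/dev/null
python3 -c "
from h import *
delta([.5512,.0433,.1094],0)"
```

```text
t 28.0 tcp [0.5505 0.0427 0.1264] yaw_y -0.0 q [-0.06 -0.02  1.88  0.    1.28 -0.06] F [ 0.   0.  -3.2] op 0.0586
shift cm [0.06 0.07 1.7 ] turn [-0.004 -0.001 -0.   ] [-1.000e-03  6.000e-03  3.141e+00]
```

```bash
python3 -m jog '[[0.06,0.05,0.5,-0.004,0,0,255],[0.06,0.05,0.9,-0.004,0,0,255],[0.06,0.05,1.25,-0.004,0,0,255],[0.06,0.05,1.45,-0.004,0,0,255],[0.06,0.05,1.55,-0.004,0,0,255],[0.06,0.05,1.6,-0.004,0,0,255],[0.06,0.05,1.6,-0.004,0,0,255]]' |egrep 'pos|force'
for i in 1 2 ; do python3 -m jog '[[0,0,0.05,0,0,0,255],[0,0,0.08,0,0,0,255],[0,0,0.08,0,0,0,255]]' | egrep 'tool_pos|force'; done
```

```text
tool_pos: [0.5509, 0.0434, 0.1102]
contact_force: [-0.2, 0.4, -4.2]
tool_pos: [0.551, 0.0434, 0.1097]
contact_force: [-0.7, -0.8, -3.8]
tool_pos: [0.5511, 0.0434, 0.1095]
contact_force: [-2.9, -0.4, 0.6]
```

```bash
python3 -m jog '[[0,0,0,0,0,0,200],[0,0,0,0,0,0,150],[0,0,-0.1,0,0,0,100],[0,0,-0.1,0,0,0,50],[0,0,-0.1,0,0,0,0],[0,0,-0.1,0,0,0,0],[0,0,-0.1,0,0,0,0],[0,0,-0.1,0,0,0,0]]' |egrep 'open|force'
python3 -m jog '[[0,0,0,0,0,0,0],[0,0,-3,0,0,0,0],[0,0,-7,0,0,0,0],[0,0,-11,0,0,0,0],[0,0,-15,0,0,0,0],[0,0,-15,0,0,0,0]]' >/dev/null
python3 -c "
from h import *
delta([.4997,-.3357,.262],.1)"
```

```text
contact_force: [-0.1, -0.5, 0.6]
opening: 0.0854
t 30.25 tcp [0.5556 0.0431 0.272 ] yaw_y -0.0 q [-0.06 -0.14  1.74  0.    1.52 -0.06] F [1.  0.1 1.1] op 0.0856
shift cm [-37.88  -5.6    0.91] turn [ 0.018  0.001 -0.1  ] [ 2.000e-03 -2.700e-02  3.041e+00]
```

```bash
python3 -m jog '[[-37.9,-5.6,0.9,0.018,0,-0.1,0],[-37.9,-5.6,0.9,0.018,0,-0.1,0],[-37.9,-5.6,0.9,0.018,0,-0.1,0],[-37.9,-5.6,0.9,0.018,0,-0.1,0],[-37.9,-5.6,0.9,0.018,0,-0.1,0],[-37.9,-5.6,0.9,0.018,0,-0.1,0],[-37.9,-5.6,0.9,0.018,0,-0.1,0],[-37.9,-5.6,0.9,0.018,0,-0.1,0]]' >/dev/null
python3 -c "
from h import *
delta([.4997,-.3357,.262],.1)"
```

```text
t 30.92 tcp [ 0.5057 -0.289   0.262 ] yaw_y 0.1 q [-0.65 -0.06  1.69 -0.    1.51 -0.75] F [ 1.6 -0.6  0.7] op 0.0856
shift cm [-4.58 -1.07  0.  ] turn [ 0.     0.001 -0.   ] [ 2.000e-03 -1.000e-03  3.141e+00]
```

```bash
python3 -m jog '[[-3,-0.7,0,0,0,0,0],[-4.6,-1.1,0,0,0,0,0],[-4.6,-1.1,0,0,0,0,0],[-4.6,-1.1,0,0,0,0,0],[-4.6,-1.1,0,0,0,0,0],[-4.6,-1.1,0,0,0,0,0]]' >/dev/null
python3 -c "
from h import *
delta([.4997,-.3357,.1001],.1)"
```

```text
t 31.42 tcp [ 0.4999 -0.3344  0.262 ] yaw_y 0.102 q [-0.71 -0.02  1.64 -0.    1.51 -0.81] F [-0.3  0.6 -0.2] op 0.0852
shift cm [-0.11 -0.04 16.19] turn [0.001 0.001 0.002] [-2.00e-03  1.00e-03 -3.14e+00]
```

```bash
python3 -m jog '[[-0.1,0,4,0,0,0,0],[-0.1,0,8,0,0,0,0],[-0.1,0,11.5,0,0,0,0],[-0.1,0,14,0,0,0,0],[-0.1,0,15.5,0,0,0,0],[-0.1,0,16.2,0,0,0,0],[-0.1,0,16.2,0,0,0,0],[-0.1,0,16.2,0,0,0,0]]'
python3 -m jog '[[0,0,0,0,0,0,60],[0,0,0,0,0,0,120],[0,0,0,0,0,0,180],[0,0,0,0,0,0,255],[0,0,0,0,0,0,255],[0,0,0,0,0,0,255],[0,0,0,0,0,0,255],[0,0,0,0,0,0,255]]' 45
python3 -c "
from h import *
delta([.4997,-.3357,.1025],.1)"
python3 -m jog '[[0,0,-1.5,0,0,0,255],[0,0,-4.5,0,0,0,255],[0,0,-8,0,0,0,255],[0,0,-12,0,0,0,255],[0,0,-14.5,0,0,0,255],[0,0,-16,0,0,0,255],[0,0,-16,0,0,0,255]]'
python3 -c "
from h import *
delta([.5591,-.0505,.262],.1)"
```

```text
t: 32.08
tool_pos: [0.5008, -0.3351, 0.101]
tool_rot: [2.103, 2.331, -0.0]
contact_force: [-0.5, 0.2, 1.0]
opening: 0.0856
t: 32.75
tool_pos: [0.5015, -0.3361, 0.1033]
tool_rot: [2.101, 2.329, -0.001]
contact_force: [-2.2, 0.3, 6.3]
opening: 0.0557
t 32.75 tcp [ 0.5015 -0.3361  0.1033] yaw_y 0.103 q [-0.71  0.12  1.78 -0.    1.24 -0.82] F [-2.2  0.3  6.3] op 0.0557
shift cm [ 0.06 -0.18  0.08] turn [0.003 0.004 0.003] [-0.006  0.005 -3.139]
t: 33.33
tool_pos: [0.5023, -0.3366, 0.268]
tool_rot: [2.096, 2.323, -0.0]
contact_force: [0.5, -0.7, -2.2]
opening: 0.0555
t 33.33 tcp [ 0.5023 -0.3366  0.268 ] yaw_y 0.103 q [-0.71 -0.02  1.64 -0.    1.51 -0.82] F [ 0.5 -0.7 -2.2] op 0.0555
shift cm [27.89  8.57  0.41] turn [0.008 0.01  0.003] [-0.015  0.013 -3.139]
```

```bash
python3 -m jog '[[1.5,0.5,0.4,0.008,0.01,0,255],[4.5,1.4,0.4,0.008,0.01,0,255],[8,2.5,0.4,0.008,0.01,0,255],[11.5,3.5,0.4,0.008,0.01,0,255],[15,4.6,0.4,0.008,0.01,0,255],[18.5,5.7,0.4,0.008,0.01,0,255],[22,6.8,0.4,0.008,0.01,0,255],[25,7.7,0.4,0.008,0.01,0,255]]' >/dev/null
python3 -c "
from h import *
delta([.5591,-.0507,.262],.1)"
```

```text
t 34.0 tcp [ 0.5519 -0.0767  0.2582] yaw_y 0.104 q [-0.27 -0.12  1.75  0.    1.52 -0.38] F [ 0.4  0.8 -2.9] op 0.0548
shift cm [ 2.51  0.98 -0.38] turn [-0.005 -0.004  0.004] [ 0.006 -0.008 -3.138]
```

```bash
python3 -m jog '[[1.5,0.6,-0.4,0,0,0.004,255],[2.5,1,-0.4,0,0,0.004,255],[2.5,1,-0.4,0,0,0.004,255],[2.5,1,-0.4,0,0,0.004,255],[2.5,1,-0.4,0,0,0.004,255]]' >/dev/null
python3 -c "
from h import *
delta([.5591,-.0507,.12],.1)"
python3 -m jog '[[0,0,2,0,0,0,255],[0,0,5.5,0,0,0,255],[0,0,9,0,0,0,255],[0,0,11.5,0,0,0,255],[0,0,13,0,0,0,255],[0,0,14,0,0,0,255],[0,0,14,0,0,0,255],[0,0,14,0,0,0,255]]' >/dev/null
python3 -c "
from h import *
delta([.5591,-.0507,.1023],.1)"
```

```text
t 34.42 tcp [ 0.5588 -0.0517  0.261 ] yaw_y 0.099 q [-0.23 -0.11  1.73  0.    1.52 -0.32] F [-0.5 -0.3 -3. ] op 0.0551
shift cm [ 0.04  0.13 14.1 ] turn [-0.007 -0.004 -0.001] [-0.006  0.011  3.14 ]
t 35.08 tcp [ 0.5579 -0.0521  0.1213] yaw_y 0.097 q [-0.23  0.01  1.86  0.    1.28 -0.32] F [ 0.7  0.5 -2.5] op 0.0552
shift cm [0.13 0.14 1.9 ] turn [-0.007 -0.004 -0.003] [-0.006  0.011  3.139]
```

```bash
python3 -m jog '[[0.13,0.1,0.5,-0.007,-0.004,-0.003,255],[0.13,0.1,1,-0.007,-0.004,-0.003,255],[0.13,0.1,1.4,-0.007,-0.004,-0.003,255],[0.13,0.1,1.65,-0.007,-0.004,-0.003,255],[0.13,0.1,1.75,-0.007,-0.004,-0.003,255],[0.13,0.1,1.8,-0.007,-0.004,-0.003,255],[0.13,0.1,1.8,-0.007,-0.004,-0.003,255]]' |egrep 'pos|force'
for i in 1 2 ; do python3 -m jog '[[0,0,0.05,0,0,0,255],[0,0,0.08,0,0,0,255],[0,0,0.08,0,0,0,255]]' | egrep 'tool_pos|force'; done
```

```text
tool_pos: [0.5587, -0.0506, 0.1032]
contact_force: [-0.1, 0.2, -3.4]
tool_pos: [0.5588, -0.0507, 0.1026]
contact_force: [-0.7, 0.2, -3.1]
tool_pos: [0.5589, -0.0507, 0.1025]
contact_force: [-3.2, 0.4, 2.5]
```

Contact. Release, rise, move the arm clear of the caddy and check.

```bash
python3 -m jog '[[0,0,0,0,0,0,200],[0,0,0,0,0,0,150],[0,0,-0.1,0,0,0,100],[0,0,-0.1,0,0,0,50],[0,0,-0.1,0,0,0,0],[0,0,-0.1,0,0,0,0],[0,0,-0.1,0,0,0,0],[0,0,-0.1,0,0,0,0]]' |egrep 'open|force'
python3 -m jog '[[0,0,0,0,0,0,0],[0,0,-3,0,0,0,0],[0,0,-7,0,0,0,0],[0,0,-11,0,0,0,0],[0,0,-15,0,0,0,0],[0,0,-15,0,0,0,0]]' >/dev/null
python3 -m jog '[[-28,-10,-1,0,0,0,0],[-28,-10,-1,0,0,0,0],[-28,-10,-1,0,0,0,0],[-28,-10,-1,0,0,0,0],[-28,-10,-1,0,0,0,0],[-28,-10,-1,0,0,0,0],[-28,-10,-1,0,0,0,0],[-28,-10,-1,0,0,0,0]]'
python3 - <<'E'
from h import *
im=get_image("top")[:,:,::-1];a=im[155:230,222:322]
o=cv2.imread("pics/top0.png")[155:230,222:322]
big=lambda x:cv2.resize(x,None,fx=4,fy=4,interpolation=cv2.INTER_CUBIC)
s=get_image("side")[:,:,::-1]
cv2.imwrite("pics/fin.png",np.vstack([np.hstack([big(o),big(a)]),cv2.resize(s[150:288,150:512],(800,300))]))
cv2.imwrite("pics/top1.png",im)
E
```

```text
contact_force: [0.0, 0.0, -0.8]
opening: 0.0854
t: 38.0
tool_pos: [0.4899, -0.3456, 0.2752]
tool_rot: [2.102, 2.311, 0.01]
contact_force: [-0.1, 0.3, 0.8]
opening: 0.0855
```

View pics/fin.png

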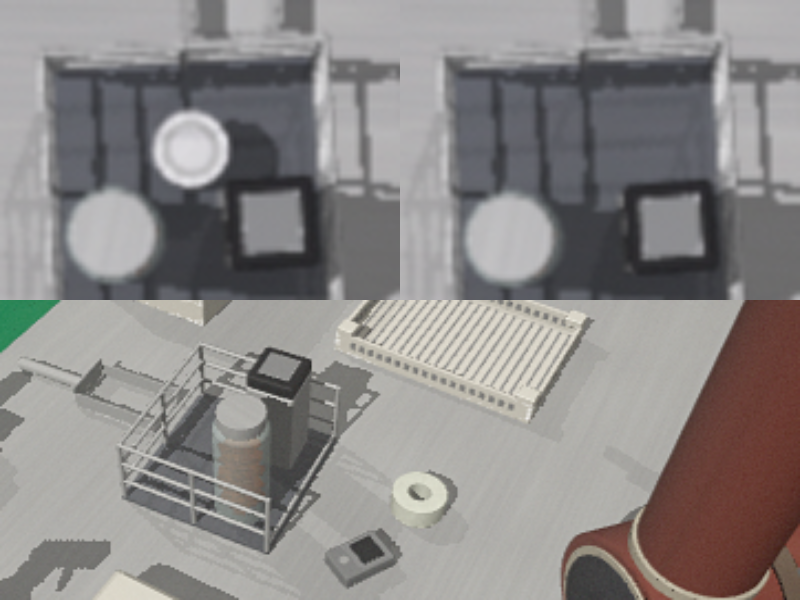

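Both upright back on their spots: jar (112,234)→(111,237), canister (272,223)→(271,226) in ×4 crop (≈2 mm). Quick numerical check of the bystanders and pan, then hand in.

```bash
python3 - <<'E'
from h import *
a=cv2.imread("pics/top0.png").astype(int);b=cv2.imread("pics/top1.png").astype(int)
for n,(x,y,w,h) in dict(logger=(235,255,28,25),roll=(274,264,27,27),scoop=(262,88,32,72),).items():
    d=np.abs(a-b)[y:y+h,x:x+w].max(2);print(n,"changed px",(d>40).sum(),"of",d.size)
m=np.ascontiguousarray(get_image("top")[195:262,118:192]);m=cv2.resize(m,None,fx=4,fy=4,interpolation=cv2.INTER_CUBIC)
H=cv2.HoughCircles(cv2.cvtColor(m,cv2.COLOR_RGB2GRAY),cv2.HOUGH_GRADIENT_ALT,1.5,10,param1=150,param2=.5,minRadius=30,maxRadius=110)
for k in ([] if H is None else H[0][:4]):
    uv=k[:2]/4+[118,195];print(k[2]/4,ray("top",uv,.106 if k[2]<60 else .074).round(4))
finish_job()
E
```

```text
logger changed px 0 of 700
roll changed px 0 of 729
scoop changed px 0 of 2304
24.818691 [0.498  0.2788 0.074 ]
25.441534 [0.5244 0.2739 0.074 ]
22.216934 [0.503  0.2701 0.074 ]
21.480305 [0.5364 0.2606 0.074 ]
the job is handed in; nothing more can be done
```

The job is done and handed in at about 38 s of the 128 s allowed. I stood the canister and then the jar on the tray, and set the tin on the balance pan. Then I put the jar and the canister back in the caddy. Each was lowered until the wrist force showed contact before the jaws opened.

**Last checks:**
- **Jar and canister:** the final top and side views show both upright in the caddy, each about 2 mm from its original spot, shifted slightly to the front.
- **Tin:** in the top picture taken just after release it stood on the pan within about 2 mm of the centre, after correcting for its height. My two readings of the pan centre, from the top and wrist cameras, differed by about 4 mm, and I aimed between them.
- **Bystanders:** no pixels changed in the logger or label roll, nor in the part of the scoop I compared, between the first and last top pictures.

**Checks that failed or disagreed:**
- **Final circle check on the pan:** it returned only spurious circles, so it neither confirms nor contradicts the tin's position.
- **Jar on the tray:** one reading was 5 mm off because the arm was still moving. A second reading after it settled agreed to about 1 mm.

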